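# Nest the measuring scoops on their hook

### The arm

A 7-joint arm with a two-finger parallel gripper is mounted at the origin on a cart in front of the work surface, level with it; the furniture and walls round the work are solid. World frame = base frame: x ahead of the robot, y to its left, z up, the work surface at z = 0. Lengths are in m, angles in rad, forces in N, time in s.
With the tool pointing down it reaches from about 0.425 to 1.025 m from the base axis. Payload 9.4 kg.
Tool frame: the origin (TCP) lies on the centre line of the jaws, within the pads' length; the fingertips stand 14 mm ahead of it and the grasp point (between the pads) lies 5 mm behind it (arm.tip_extent is the distance from the TCP to the fingertips, in m); z points along the fingers, y is the line along which they close (so a half turn about z gives the same grasp; the last joint's range is limited). The gripper opens to 93 mm and grips with 3 to 60 N. Pads are 15 mm wide; open, the fingers measure 128 mm over their backs; the gripper's body (75 mm by 188 mm) begins 65 mm behind the grasp point.
Start: joints at [1.24, 0.599, -0.003, 1.599, 0.002, 0.943, -0.08], TCP at [0.182, -0.702, 0.233] pointing down, gripper open.
Joint ranges: [-2.57, 2.57], [-0.35, 1.97], [-1.29, 1.29], [0.11, 2.56], [-1.05, 4.19], [0.11, 1.86], [-2.63, 2.63]. Speed limits (rad/s): [2.22, 2.22, 3.01, 3.01, 3.14, 3.14, 3.14].

### API

Orientations are given as a rotation vector (axis times angle).
In Python, from workcell import arm gives the robot as it stands.
- The arm moves only by the tool arm_command, never from a script. Its argument "steps" is a list of rows, each a list of 5 numbers: the opening, from 0 (shut) to 1 (fully open), then the shift along the world's x, y, z in mm, then the turn about the world's z in degrees. A call has 1 to 10 rows; each row shifts and turns the commanded pose from where the row before left it; what a row does not reach is not made up. A row lasts 1/10 s, in which the tool goes at most 50 mm and 8.59 degrees, less where a joint would pass 70% of its speed; a pose out of reach is approached as far as the arm can. A call with a gripper value outside its range is refused whole. The fingers move at their own pace and stop on an object; "squeeze" is the grip in N (left out, the last holds). Time passes only in rows, so rows that do not move let the fingers close. It gives the time, the measured TCP pose, the force, the opening and the grip force at its end, in the units of the state.
- arm.get_obs(): the state, without advancing time (a new reading comes with each control period).
- arm.camera(name): name is "scene" or "side" or "wrist"; returns the picture (480x640x3 uint8, red, green, blue); there is no depth.
- arm.camera_params(name): a dict with "mtx" (3x3 intrinsics, pixels), "distortion" ([k1, k2, p1, p2, k3] as OpenCV has them; the pictures are not rectified), "R" (3x3) and "t" (3): a world point X has camera coordinates R X + t. Camera axes: x right, y down, z forward; pixel columns grow to the right and rows downward; lengths in m; the calibration is good to about 2 mm. A picture is of the moment at which its call begins: read the wrist's pose just before it. camera_params takes no time and is no camera call; for the wrist camera it gives the pose at the moment of the call.
- arm.hand_in(): hands the job in; it is judged then, once.
The state is a dict: "time_s": time; "joint_positions": joint angles; "qd": joint speeds; "effort": joint torques, N m; "position": TCP position; "orientation": TCP orientation; "wrist_force": force on the tool from outside, world axes, zero at the start; "ft_torque": the same for the moment, N m; "opening": opening from 0.0 (shut) to 1.0 (fully open); "grasp_force": force on a finger pad.
Only numpy, scipy, OpenCV 4.12 (cv2) and the standard library are available. Lean on these libraries where they do the work, as an engineer would, in place of code of your own. Each camera call takes 0.05 s, during which the arm holds its last target. There are 200 camera calls.

### The job

Put the square measuring scoops away on the hook of the utensil stand, where the largest already hangs: hang the medium one by its eye in front of it, bowl nesting into the large bowl, then the small one in front of the medium. Slide each scoop back and press it home with a light, steady push (about 8 N, never over 20 N), so that it and those behind it sit tight against the stop, before you let go and fetch the next. Do not disturb the other things on the worktop.

Things in the scene. Friction and masses are not known exactly. Their poses are not given: they have to be found in the camera images.
- stand: Heavy steel utensil stand, fixed; origin on the worktop under its post (14 mm diameter, 183 mm tall), z up. Base plate 150 x 110 x 14 mm, from 55 mm before to 95 mm behind the post. One round level prong, 8 mm diameter, axis 175 mm up, sticks out along the stand's -x (roughly to the robot), straight to 126 mm from the post; its last 12 mm rise by 5 mm.
- hook_ref (a point): Point on the prong's axis, 175 mm up, 35 mm before the post; axes as the stand's: -x runs along the prong to its tip. A round stop collar (26 mm diameter) is clamped on the prong behind the large scoop, rigid, its front face anywhere from 0 to 12 mm before this point: its setting is not measured and must be felt.
- hook_tip (a point): Centre of the rounded end of the upturned tip, 103 mm before hook_ref along -x and 5 mm higher.
- large_scoop: Largest of three like-shaped square steel scoops, 0.15 kg, loose, hanging on the prong 1 to 21 mm short of the stop. Bowl 76 mm square outside, 3 mm walls, 34 mm deep. Every scoop: origin on the underside below the handle, z up the handle, open mouth of the bowl at x = -12 mm, closed bottom at x = +22 mm; the handle (16 mm wide in y, 5 mm thick in x) is at x = 0.
- large_scoop_eye (a point): Centre of the large scoop's eye, 118 mm above its underside, axes as the scoop's. Every scoop: a round hub, 28 mm diameter, 18 mm long (x = -9 to +9 mm), tops the handle; the eye is a 20 mm hole through it along x, 80 mm above the bowl's centre. Hung scoops touch hub to hub, 18 mm apart along the prong; the eye's centre then hangs 6 mm below the prong's axis.
- medium_scoop: Medium scoop, loose, about 0.12 kg, bowl 56 mm square outside, 3 mm walls, 34 mm deep, else shaped as the large one; stands on a side wall of its bowl with the handle up and the mouth (-x) roughly towards the robot.
- medium_scoop_eye (a point): Centre of the medium scoop's eye, 108 mm above its underside; axes as the scoop's.
- medium_scoop_tab (a point): Grip point in the medium scoop's flat tab above the hub, 29 mm above the eye's centre. Tab 20 mm wide in y, 5 mm thick in x, from 12 to 44 mm above the eye's centre. Fingers that close along the scoop's y clear the scoop hung behind it.
- small_scoop: Small scoop, loose, about 0.10 kg, bowl 38 mm square outside, 3 mm walls, 34 mm deep, else shaped as the large one; stands on a side wall of its bowl with the handle up and the mouth (-x) roughly towards the robot.
- small_scoop_eye (a point): Centre of the small scoop's eye, 99 mm above its underside; axes as the scoop's.
- small_scoop_tab (a point): Grip point in the small scoop's flat tab, 29 mm above the eye's centre; tab size as the medium one's. Fingers close along the scoop's y (20 mm wide).
- lime: Green lime, 48 x 44 x 45 mm, a loose bystander on the robot's side between scoops and stand.
- garlic: Head of garlic, 60 mm wide, 59 mm high, a loose bystander on the robot's side of the standing scoops.
- glass: Small drinking glass, 49 mm wide, 62 mm high, a loose bystander to the right of the stand.
Mind the look-alikes: they are no part of the job. Leave any orange look-alike of the small_scoop alone.

How it is judged:
By the outcome, as a careful person would: the job done as asked, in the order asked, and still so for the second after the job is handed in, with the robot touching nothing.
It also fails if it takes over 72 s, if anything falls off the work surface, if the arm or the gripper's body presses on something with over 40 N, if the wrist force passes 120 N, or if a joint passes its speed limit or range.

## Working session

There is one attempt and no reset: what is moved stays moved. The work goes in short steps, Python scripts to look and compute and a tool call to move; the robot and the scene stay as the last step left them, time stands still between calls to the robot, and variables do not carry over. Pictures are saved under pics/ and viewed, at most 10 in all, crops included, and the job is handed in when it is done.

Besides the shell and the picture viewer there is one more tool, called after ">>>" as name(argument=value, ...), one argument or row to a line, values as JSON. arm_command: Moves the arm, as the interface text tells. Its arguments: {"type":"object","properties":{"steps":{"type":"array"},"squeeze":{"type":"number"}},"required":["steps"]}

```bash
ls; mkdir -p pics; python3 - <<'E'
from workcell import arm
import cv2
o=arm.get_obs();print(o)
for n in ("scene","side"):
    im=arm.camera(n);cv2.imwrite(f"pics/{n}0.png",im[:,:,::-1]);p=arm.camera_params(n);print(n,p)
E
```

```text
pics
{'time_s': 0.0, 'joint_positions': array([ 1.24028379,  0.60014247, -0.00250591,  1.60012063,  0.00180094,
        0.94290396, -0.0797765 ]), 'qd': array([-0.0010608 ,  0.00053781, -0.00104664, -0.00173823,  0.00239806,
       -0.00196896,  0.00071318]), 'effort': array([-8.74963625e-04, -7.65072155e+01,  1.49704657e+00, -2.52351898e+01,
       -5.24859130e-02,  1.70241535e-02,  1.98396742e-04]), 'position': array([ 0.18188918, -0.70133169,  0.23175127]), 'orientation': array([-3.11480015e+00, -3.97505341e-01,  5.68916062e-04]), 'wrist_force': array([ 0.70236397, -0.56934854,  0.2330387 ]), 'ft_torque': array([ 0.00939853, -0.02268918,  0.01158064]), 'grasp_force': 0.0, 'opening': 1.0011378942787608}
scene {'mtx': array([[451.29095578,   0.        , 325.98390331],
       [  0.        , 451.29095578, 233.60006149],
       [  0.        ,   0.        ,   1.        ]]), 'distortion': array([-0.02807679,  0.        ,  0.        ,  0.        ,  0.        ]), 'R': array([[-0.76436754, -0.64460815,  0.01491964],
       [-0.29643693,  0.33077401, -0.89594291],
       [ 0.57259707, -0.68925241, -0.44391858]]), 't': array([0.36822256, 0.28537551, 0.80205938])}
side {'mtx': array([[495.72980364,   0.        , 319.00785961],
       [  0.        , 495.72980364, 228.29453272],
       [  0.        ,   0.        ,   1.        ]]), 'distortion': array([-0.06088184,  0.        ,  0.        ,  0.        ,  0.        ]), 'R': array([[ 0.99915783,  0.0397052 , -0.01035072],
       [ 0.00860583, -0.44942801, -0.8932751 ],
       [-0.04011957,  0.89243373, -0.44939121]]), 't': array([-0.49225906,  0.08420293,  1.1633929 ])}
```

View pics/scene0.png

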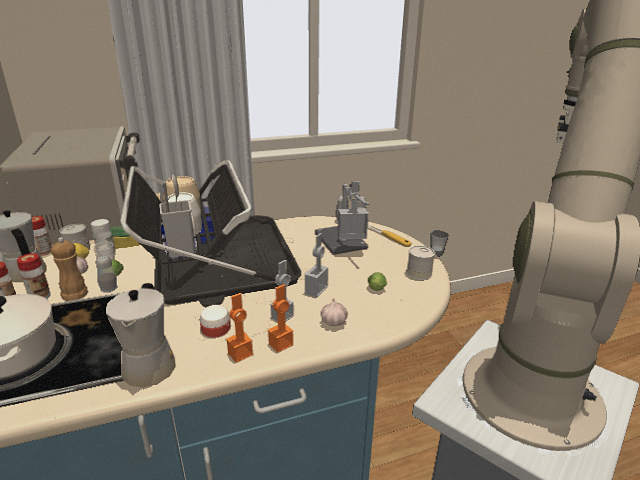

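View pics/side0.png

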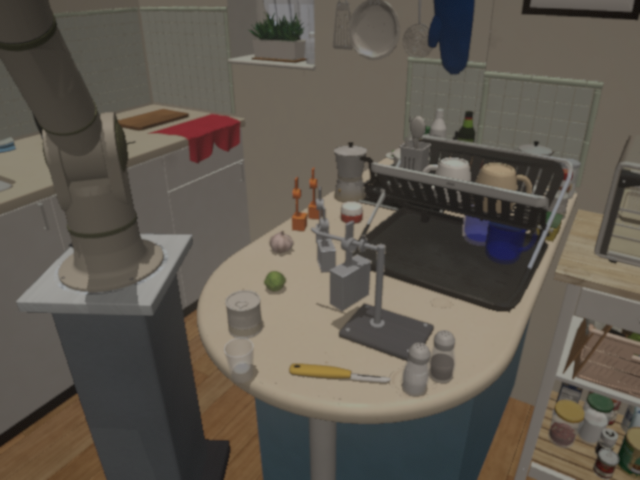

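The scene view shows the stand with the large scoop near (350,230), the medium scoop at (317,275), the grey small one at (283,290) partly behind an orange look-alike, and the lime at (377,282). The garlic is at (334,314). In the side view the stand's post base is near (377,322) and the prong points left to about (318,236).

```bash
cat > h.py <<'E'
import numpy as np, cv2
from workcell import arm
def ray(p,uv):
    n=cv2.undistortPoints(np.array([[uv]],float),p["mtx"],p["distortion"])[0,0]
    R=np.array(p["R"]);c=-R.T@p["t"];d=R.T@np.array([n[0],n[1],1]);return c,d/np.linalg.norm(d)
def plane(p,uv,z):
    c,d=ray(p,uv);return c+d*(z-c[2])/d[2]
def tri(*pu):
    A=0;b=0;rs=[ray(p,u) for p,u in pu]
    for c,d in rs:
        M=np.eye(3)-np.outer(d,d);A=A+M;b=b+M@c
    X=np.linalg.solve(A,b);return X,[1e3*np.linalg.norm(np.cross(X-c,d)) for c,d in rs]
def proj(p,X):
    return cv2.projectPoints(np.array(X,float).reshape(-1,3),cv2.Rodrigues(np.array(p["R"]))[0],np.array(p["t"]),p["mtx"],p["distortion"])[0][:,0]
E
python3 - <<'E'
from h import *
np.set_printoptions(precision=3,suppress=True)
a=arm.camera_params("scene");b=arm.camera_params("side")
print("cams",ray(a,(320,240))[0],ray(b,(320,240))[0])
for n,uv,z in (("med base",(314,293),0),("small base",(281,318),0),("stand",(343,247),0),("lime",(377,290),0.01),("garlic",(334,325),0),("glass",(420,277),0),("orange",(240,357),0),("tip",(347,185),.18)):print(n,plane(a,uv,z))
for n,uv,z in (("post base",(377,322),.014),("tip",(316,240),.18),("posttop",(380,246),.183),("med",(328,268),0),("lime",(275,288),0.01)):print(n,plane(b,uv,z))
i=cv2.imread("pics/scene0.png")[170:350,210:470];j=cv2.imread("pics/side0.png")[170:360,270:450]
cv2.imwrite("pics/c1.png",cv2.resize(i,None,fx=3,fy=3,interpolation=2));cv2.imwrite("pics/c2.png",cv2.resize(j,None,fx=3.1,fy=3.1,interpolation=2))
E
```

```text
cams [-0.093  0.696  0.606] [ 0.538 -0.981  0.593]
med base [0.504 0.018 0.   ]
small base [0.493 0.139 0.   ]
stand [ 0.597 -0.212  0.   ]
lime [ 0.39 -0.08  0.01]
garlic [0.39  0.081 0.   ]
glass [ 0.349 -0.215  0.   ]
orange [0.465 0.28  0.   ]
tip [ 0.606 -0.232  0.18 ]
post base [ 0.611 -0.223  0.014]
tip [ 0.497 -0.207  0.18 ]
posttop [ 0.609 -0.232  0.183]
med [ 0.514 -0.006  0.   ]
lime [ 0.404 -0.106  0.01 ]
```

View pics/c1.png

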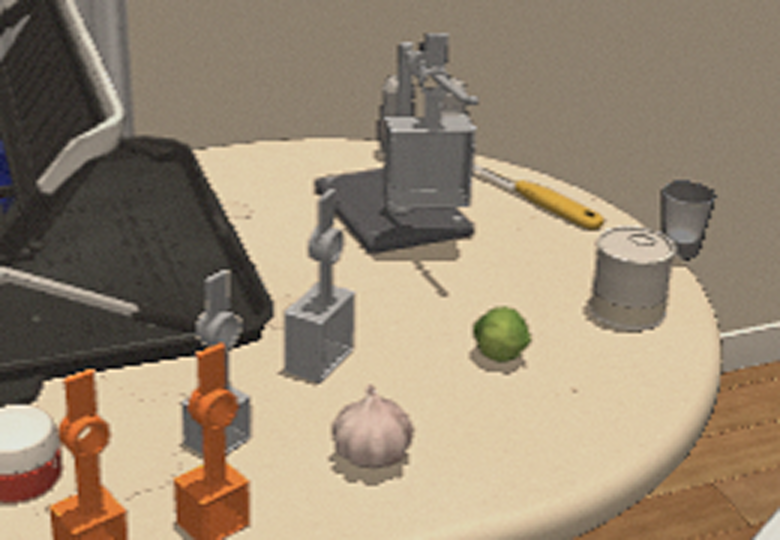

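View pics/c2.png

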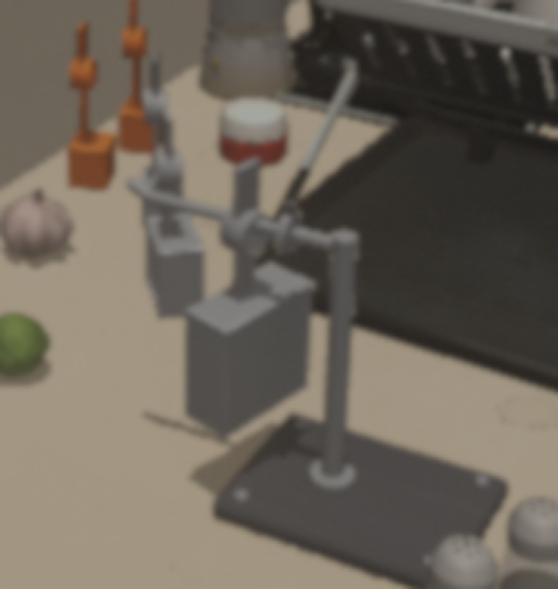

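The crops show the post top at side (380.6,247.4) / scene (344.7,184) and the prong tip at side (313.9,229.4) / scene (367.3,203). The medium scoop's mouth faces right-front, and a can and a glass stand at the right edge. The grey small scoop is behind the right orange look-alike. I'll raise the arm and look from above.

>>> arm_command(
  steps=[
    [1,10,20,40,0],
    [1,25,35,25,0],
    [1,30,40,10,0],
    [1,30,40,10,0],
    [1,30,40,10,0],
    [1,30,40,10,0],
    [1,30,40,10,0],
    [1,30,40,10,0],
    [1,20,40,10,0],
    [1,10,40,0,0],
  ],
)

```text
time_s: 1.1
position: [0.4256, -0.3294, 0.3674]
orientation: [3.115, 0.4, 0.003]
wrist_force: [-0.3, 0.1, 0.0]
opening: 0.998
grasp_force: 0.0
```

```bash
python3 - <<'E'
from h import *
np.set_printoptions(precision=3,suppress=True)
a=arm.camera_params("scene");b=arm.camera_params("side")
print("post",tri((a,(344.7,184)),(b,(380.6,247.4))));print("tip",tri((a,(367.3,203)),(b,(313.9,229.4))))
w=arm.camera_params("wrist");o=arm.get_obs();print(o["position"],o["orientation"],o["time_s"],w,ray(w,(320,240)))
E
```

```text
post (array([ 0.611, -0.231,  0.181]), [np.float64(1.8704550432411344), np.float64(1.8704550432411509)])
tip (array([ 0.491, -0.166,  0.18 ]), [np.float64(0.4067439708779889), np.float64(0.406743970877958)])
[ 0.426 -0.329  0.367] [3.115 0.4   0.003] 1.1 {'mtx': array([[414.502,   0.   , 317.493],
       [  0.   , 414.502, 240.325],
       [  0.   ,   0.   ,   1.   ]]), 'distortion': array([-0.009,  0.   ,  0.   ,  0.   ,  0.   ]), 'R': array([[ 0.254, -0.967,  0.001],
       [-0.928, -0.244,  0.28 ],
       [-0.271, -0.072, -0.96 ]]), 't': array([-0.427,  0.245,  0.611])} (array([ 0.501, -0.309,  0.519]), array([-0.269, -0.078, -0.96 ]))
```

>>> arm_command(
  steps=[
    [1,20,40,15,0],
    [1,20,40,15,0],
    [1,20,40,15,0],
    [1,20,40,10,0],
    [1,20,40,0,0],
    [1,10,40,0,0],
    [1,0,20,0,0],
    [1,0,0,0,0],
    [1,0,0,0,0],
  ],
)

```text
time_s: 2.0
position: [0.5333, -0.0719, 0.4212]
orientation: [3.116, 0.398, -0.001]
wrist_force: [0.4, -0.3, 0.6]
opening: 0.996
grasp_force: 0.0
```

```bash
python3 - <<'E'
from h import *
import pickle
w=arm.camera_params("wrist");i=arm.camera("wrist");cv2.imwrite("pics/w1.png",i[:,:,::-1]);pickle.dump(w,open("w1.pkl","wb"));print(arm.get_obs()["position"])
E
```

```text
[ 0.53329561 -0.07268433  0.42126846]
```

View pics/w1.png

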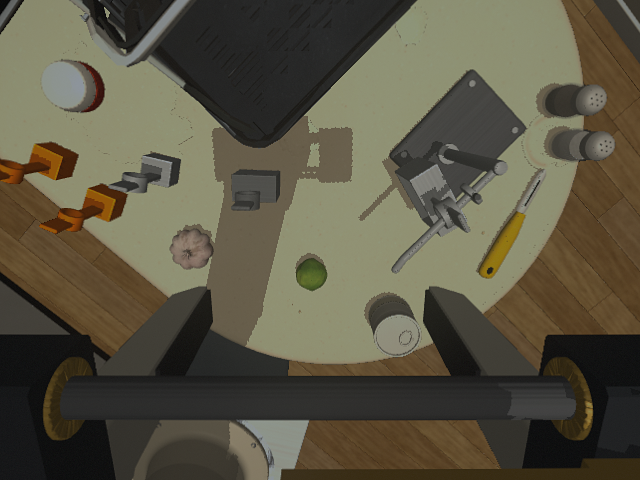

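Wrist view: stand base corners are near (472,70), (525,130) and (391,152). The post top is at (502,167) and the prong tip at (397,268). The medium scoop is at (255,190), the small at (150,175) and the orange ones at its left. I'll zoom once for exact pixels.

```bash
python3 - <<'E'
import cv2,numpy as np
i=cv2.imread("pics/w1.png");C=np.zeros((600,800,3),np.uint8)
r=lambda c,f:cv2.resize(c,None,fx=f,fy=f,interpolation=2)
a=r(i[60:280,380:540],2.7);C[:a.shape[0],:a.shape[1]]=a
b=r(i[160:215,225:290],5.5);C[:b.shape[0],436:436+b.shape[1]]=b
c=r(i[145:200,105:190],4.2);C[320:320+c.shape[0],436:436+c.shape[1]]=c
cv2.imwrite("pics/w1c.png",C)
E
```

```text
(no output)
```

View pics/w1c.png

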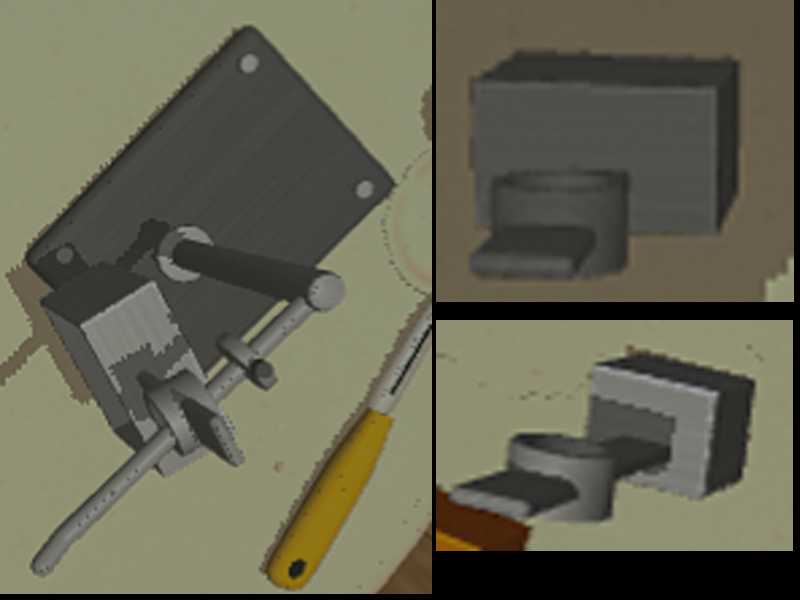

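```bash
cat > m.py <<'E'
from h import *
import pickle
np.set_printoptions(precision=4,suppress=True)
w=pickle.load(open("w1.pkl","rb"))
S=lambda x,y:((x+.5)/2.7+379.5,(y+.5)/2.7+59.5)
M=lambda x,y:((x-435.5)/5.5+224.5,(y+.5)/5.5+159.5)
T=lambda x,y:((x-435.5)/4.2+104.5,(y-319.5)/4.2+144.5)
P=lambda uv,z:plane(w,uv,z)[:2]
yaw=lambda a,b:np.degrees(np.arctan2(*(b-a)[::-1]))
c=[P(S(*p),.014) for p in((248,27),(393,184),(30,255))]
pt=P(S(325,291),.183);pb=P(S(187,253),.016);tip=P(S(43,563),.18)
print("corners",*c,"lens",np.linalg.norm(c[0]-c[1]),np.linalg.norm(c[0]-c[2]),"yaws",yaw(c[1],c[0])-90,yaw(c[2],c[0]))
print("post",pt,pb,"tip",tip,"len",np.linalg.norm(tip-pt),"yaw",yaw(tip,pt))
# straight prong end before upturn and collar
for n,p in(("prong@",(68,527)),("prong@",(165,440)),("collarfar",(225,340)),("collarnear",(262,375))):print(n,P(S(*p),.179))
L=[P(S(*p),.127) for p in((83,326),(152,281))];print("large",L,yaw(L[0],L[1]),np.linalg.norm(L[0]-L[1]))
m=[P(M(*p),.056) for p in((472,78),(718,85),(718,232),(480,227))]
print("med",*m,[np.linalg.norm(m[i]-m[i-1]) for i in range(4)],"yaw",yaw(m[1],m[0])-90,yaw(m[2],m[1]),"ctr",sum(m)/4,"tabtop",P(M(527,270),.152))
s=[P(T(*p),.038) for p in((595,365),(719,395),(703,497))]
print("small",*s,np.linalg.norm(s[0]-s[1]),np.linalg.norm(s[2]-s[1]),"yaw",yaw(s[1],s[0])-90,yaw(s[2],s[1]),"ctr",(s[0]+s[2])/2,"tabtop",P(T(500,502),.143))
E
python3 m.py
```

```text
corners [ 0.7155 -0.2243] [ 0.6669 -0.3171] [ 0.5902 -0.1575] lens 0.10470244211649156 0.14201145954965552 yaws -27.62641002575355 -28.06722932506908
post [ 0.6103 -0.2279] [ 0.6106 -0.2311] tip [ 0.4894 -0.1648] len 0.1363526865820168 yaw -27.567089749351798
prong@ [ 0.505  -0.1697]
prong@ [ 0.5455 -0.1934]
collarfar [ 0.5852 -0.2018]
collarnear [ 0.5768 -0.2189]
large [array([ 0.5729, -0.1649]), array([ 0.5967, -0.1856])] -41.13256143134873 0.03154809777249775
med [0.5187 0.0349] [ 0.5312 -0.0192] [ 0.4984 -0.0268] [0.4857 0.0264] [np.float64(0.034084361797368276), np.float64(0.05547261185960714), np.float64(0.033681221367267734), np.float64(0.0546667540496981)] yaw 12.995719797624588 13.034173239701651 ctr [0.5085 0.0038] tabtop [0.5029 0.0017]
small [0.51   0.1515] [0.5106 0.1137] [0.4785 0.1136] 0.03776381468256106 0.032109678770985854 yaw 0.8463498327490839 0.2126439484891575 ctr [0.4943 0.1326] tabtop [0.4903 0.1298]
```

Measurements agree: stand yaw is −27.8° with the post at (0.6105,−0.2295). The medium tab is at (0.503,0.002) with yaw 13°, and the small tab at about (0.490,0.131) with yaw 0.5°. I'll fetch the medium scoop.

>>> arm_command(
  steps=[
    [0.6,-10,25,-10,-1.5],
    [0.6,-10,25,-30,0],
    [0.6,-10,25,-40,0],
    [0.6,0,0,-40,0],
    [0.6,0,0,-40,0],
    [0.6,0,0,-30,0],
    [0.6,0,0,-10,0],
    [0.6,0,0,0,0],
    [0.6,0,0,0,0],
  ],
  squeeze=40,
)

```text
time_s: 2.95
position: [0.5043, 0.003, 0.2225]
orientation: [3.121, 0.355, 0.002]
wrist_force: [0.1, -0.0, -0.4]
opening: 0.601
grasp_force: 0.0
```

```bash
python3 - <<'E'
from h import *
w=arm.camera_params("wrist");i=arm.camera("wrist")
o=arm.get_obs();print(o["position"],o["orientation"],o["wrist_force"])
print(proj(w,[[.503,.0022,.152],[.503,.0022,.137],[.49,.131,.143]]))
cv2.imwrite("pics/w2.png",i[:,:,::-1])
a=arm.camera_params("scene");print("orange",plane(a,(281,347),0))
E
```

```text
[0.50450211 0.00317512 0.2228798 ] [3.1211329  0.35532311 0.00346405] [-0.25929547 -0.92586463  0.29257011]
[[318.22147359 265.98243007]
 [318.16897752 257.51488474]
 [ 96.29510263 233.88949751]]
orange [0.42566398 0.20648427 0.        ]
```

View pics/w2.png

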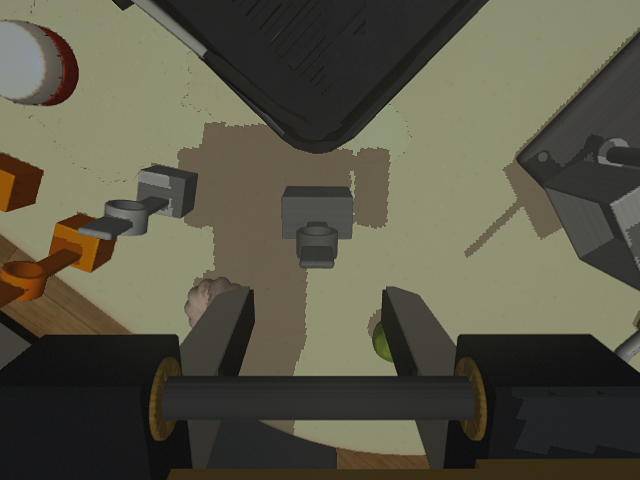

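The view shows the medium tab's top edge centred at (317,265), predicted (318,266), so it is aligned. Descend and grip.

>>> arm_command(
  steps=[
    [0.6,-1,-1,-30,0],
    [0.6,0,0,-30,0],
    [0.6,0,0,-20,0],
    [0.6,0,0,-9,0],
    [0.6,0,0,0,0],
    [0,0,0,0,0],
    [0,0,0,0,0],
    [0,0,0,0,0],
    [0,0,0,0,0],
    [0,0,0,0,0],
  ],
  squeeze=40,
)

```text
time_s: 4.0
position: [0.5027, 0.0025, 0.1328]
orientation: [3.121, 0.357, 0.001]
wrist_force: [-1.1, -0.0, -0.5]
opening: 0.222
grasp_force: 0.2
```

>>> arm_command(
  steps=[
    [0,0,0,0,0],
    [0,0,0,10,0],
    [0,0,0,30,0],
    [0,0,0,40,0],
    [0,-5,-15,0,-6.8],
    [0,-6,-25,0,-6.8],
    [0,-7,-30,0,-6.8],
    [0,-8,-30,0,-6.8],
    [0,-8,-30,0,-6.8],
    [0,-7,-23,0,-6.8],
  ],
)

```text
time_s: 5.0
position: [0.4607, -0.1521, 0.213]
orientation: [3.048, -0.763, -0.0]
wrist_force: [0.9, 0.7, -1.1]
opening: 0.213
grasp_force: 40.0
```

>>> arm_command(
  steps=[
    [0,0,0,0,0],
    [0,0,0,-5,0],
    [0,0,0,0,0],
  ],
)

```text
time_s: 5.3
position: [0.4616, -0.1493, 0.2071]
orientation: [-3.05, 0.749, 0.001]
wrist_force: [0.5, -0.1, -1.4]
opening: 0.21
grasp_force: 40.0
```

```bash
cat > st.py <<'E'
from h import *
np.set_printoptions(precision=4,suppress=True)
o=arm.get_obs();R=cv2.Rodrigues(o["orientation"])[0];p=o["position"];u=np.array([.8846,-.4664]);n=np.array([.4664,.8846])
d=p[:2]-[.6105,-.2295]
print("t",o["time_s"],p,"yaw",np.degrees(np.arctan2(R[1,0],R[0,0])),"tilt",R[:,2],"along",d@u,"lat",d@n,"F",o["wrist_force"],"Fu",o["wrist_force"][:2]@u,"grip",o["grasp_force"],o["opening"])
E
python3 st.py; python3 - <<'E'
from h import *
a=arm.camera("wrist")[:,:,::-1];w=arm.camera_params("wrist");b=arm.camera("side")[170:350,270:450,::-1]
C=np.zeros((480,800,3),np.uint8);C[:360,:480]=cv2.resize(a,(480,360));C[:320,480:]=cv2.resize(b,(320,320));cv2.imwrite("pics/w3.png",C)
print(proj(w,[[.4894,-.165,.18],[.6105,-.2295,.183]]))
E
```

```text
t 5.3 [ 0.4616 -0.1493  0.2071] yaw -27.596157499885418 tilt [-0.0005  0.0008 -1.    ] along -0.16913441775488286 lat 0.0014640593762733634 F [ 0.4719 -0.1204 -1.3918] Fu 0.47356789462652776 grip 39.99975264072418 0.20992154076544198
[[ 320.31951737  228.12982657]
 [ 324.77293031 -152.43155571]]
```

View pics/w3.png

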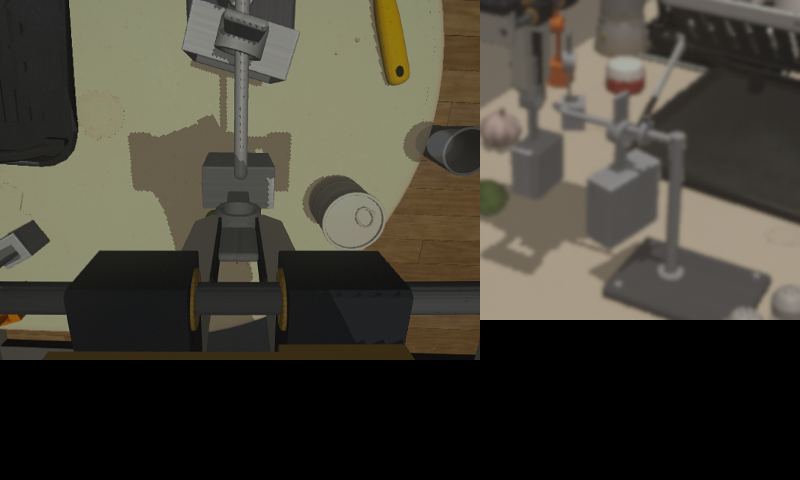

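The tip shows at full-frame (320,233), and the hub is centred with about 1.4 mm lateral error. The large scoop is yawed about 13°, mouth towards us. I'll correct and thread on.

>>> arm_command(
  steps=[
    [0,-0.7,-1.2,-5,0],
    [0,0,0,0,0],
    [0,8.8,-4.7,0,0],
    [0,8.8,-4.7,0,0],
    [0,8.8,-4.7,0,0],
    [0,8.8,-4.7,0,0],
    [0,8.8,-4.7,0,0],
    [0,8.8,-4.7,0,0],
    [0,0,0,0,0],
    [0,0,0,0,0],
  ],
)

```text
time_s: 6.4
position: [0.5135, -0.1798, 0.2023]
orientation: [-3.05, 0.754, 0.001]
wrist_force: [-1.0, 0.1, -1.8]
opening: 0.208
grasp_force: 40.0
```

```bash
python3 st.py
```

```text
t 6.4 [ 0.5135 -0.1798  0.2023] yaw -27.76409664996452 tilt [-0.0006  0.0002 -1.    ] along -0.10898813197302495 lat -0.0012847114128920964 F [-0.9937  0.0639 -1.7786] Fu -0.9088472079073464 grip 39.99960958957672 0.20752335899642518
```

>>> arm_command(
  steps=[
    [0,0.6,1.1,-6,0],
    [0,0,0,0,0],
    [0,3.5,-1.8,0,0],
    [0,3.5,-1.8,0,0],
    [0,3.5,-1.8,0,0],
    [0,3.5,-1.8,0,0],
    [0,3.5,-1.8,0,0],
    [0,3.5,-1.8,0,0],
    [0,0,0,0,0],
  ],
)

```text
time_s: 7.3
position: [0.5358, -0.1898, 0.1964]
orientation: [3.05, -0.754, 0.001]
wrist_force: [-0.0, 0.9, 0.2]
opening: 0.211
grasp_force: 40.0
```

```bash
python3 st.py
```

```text
t 7.3 [ 0.5358 -0.1898  0.1964] yaw -27.76407262926159 tilt [ 0.0003 -0.0001 -1.    ] along -0.08461263585510505 lat 0.00025351131132869686 F [-0.0034  0.9147  0.1721] Fu -0.42959783191620515 grip 39.999616742134094 0.21098934654164467
```

>>> arm_command(
  steps=[
    [0,1.8,-0.9,0.5,0],
    [0,1.8,-0.9,0,0],
    [0,1.8,-0.9,0,0],
    [0,1.8,-0.9,0,0],
    [0,1.8,-0.9,0,0],
    [0,0,0,0,0],
  ],
)

```text
time_s: 7.9
position: [0.5445, -0.1941, 0.1969]
orientation: [-3.05, 0.754, -0.0]
wrist_force: [-1.2, -0.4, -1.1]
opening: 0.211
grasp_force: 40.0
```

```bash
python3 st.py
```

```text
t 7.9 [ 0.5445 -0.1941  0.1969] yaw -27.756114503869192 tilt [ 0.0001  0.     -1.    ] along -0.07488698175272289 lat 0.0005278818366743002 F [-1.1714 -0.4346 -1.0747] Fu -0.8335391549547421 grip 39.999550580978394 0.2107242083111831
```

Now in finer steps, feeling for the stop.

>>> arm_command(
  steps=[
    [0,0.9,-0.5,0,0],
    [0,0.9,-0.5,0,0],
    [0,0.9,-0.5,0,0],
    [0,0.9,-0.5,0,0],
    [0,0,0,0,0],
  ],
)

```text
time_s: 8.4
position: [0.548, -0.1961, 0.197]
orientation: [3.05, -0.754, 0.0]
wrist_force: [-0.8, 0.0, -1.5]
opening: 0.213
grasp_force: 40.0
```

```bash
python3 st.py
```

```text
t 8.4 [ 0.548  -0.1961  0.197 ] yaw -27.75858742569177 tilt [ 0.0002 -0.0001 -1.    ] along -0.07083986085874752 lat 0.00036338015508648874 F [-0.8198  0.0181 -1.5416] Fu -0.7336259779608005 grip 39.99962389469147 0.21294141751183732
```

>>> arm_command(
  steps=[
    [0,0.9,-0.5,0,0],
    [0,0.9,-0.5,0,0],
    [0,0,0,0,0],
  ],
)

```text
time_s: 8.7
position: [0.5498, -0.1971, 0.197]
orientation: [3.05, -0.754, 0.0]
wrist_force: [-1.0, 0.8, -1.4]
opening: 0.212
grasp_force: 40.0
```

```bash
python3 st.py
```

```text
t 8.7 [ 0.5498 -0.1971  0.197 ] yaw -27.759760950422788 tilt [ 0.0002 -0.     -1.    ] along -0.06877994254986768 lat 0.0003337836662418714 F [-0.9813  0.8456 -1.3608] Fu -1.2624558848288085 grip 39.99965965747833 0.2115456122385484
```

>>> arm_command(
  steps=[
    [0,0.9,-0.5,0,0],
    [0,0.9,-0.5,0,0],
    [0,0,0,0,0],
  ],
)

```text
time_s: 9.0
position: [0.5516, -0.1981, 0.1969]
orientation: [-3.05, 0.754, -0.0]
wrist_force: [0.3, 0.3, -0.9]
opening: 0.208
grasp_force: 40.0
```

>>> arm_command(
  steps=[
    [0,0.9,-0.5,0,0],
    [0,0,0,0,0],
  ],
)

```text
time_s: 9.2
position: [0.5524, -0.1986, 0.1969]
orientation: [3.05, -0.754, 0.0]
wrist_force: [-0.5, 0.6, -0.9]
opening: 0.214
grasp_force: 40.0
```

>>> arm_command(
  steps=[
    [0,0.9,-0.5,0,0],
    [0,0,0,0,0],
  ],
)

```text
time_s: 9.4
position: [0.5529, -0.1989, 0.1969]
orientation: [-3.05, 0.754, 0.001]
wrist_force: [-1.9, -0.2, 0.3]
opening: 0.212
grasp_force: 40.0
```

```bash
python3 st.py
```

```text
t 9.4 [ 0.5529 -0.1989  0.1969] yaw -27.757202189724087 tilt [-0.0009  0.0003 -1.    ] along -0.06525102775488757 lat 0.00020540019457894465 F [-1.85   -0.2488  0.2914] Fu -1.5204955984203505 grip 39.99989032745361 0.2121811751531765
```

>>> arm_command(
  steps=[
    [0,0.5,-0.2,0,0],
    [0,0,0,0,0],
  ],
)

```text
time_s: 9.6
position: [0.553, -0.1989, 0.1968]
orientation: [-3.05, 0.753, 0.003]
wrist_force: [-4.7, 1.5, 1.8]
opening: 0.205
grasp_force: 40.0
```

>>> arm_command(
  steps=[
    [0,0.4,-0.3,0,0],
    [0,0,0,0,0],
  ],
)

```text
time_s: 9.8
position: [0.553, -0.199, 0.1967]
orientation: [-3.05, 0.753, 0.004]
wrist_force: [-5.4, 3.9, 2.0]
opening: 0.212
grasp_force: 40.0
```

```bash
python3 st.py
```

```text
t 9.8 [ 0.553  -0.199   0.1967] yaw -27.75009022686532 tilt [-0.0023  0.0009 -1.    ] along -0.06504004171422514 lat 0.00017469578882881379 F [-5.3953  3.8834  2.0118] Fu -6.583866679531963 grip 40.00052869319916 0.2118695181379148
```

>>> arm_command(
  steps=[
    [0,0.3,-0.1,0,0],
    [0,0,0,0,0],
    [0,0,0,0,0],
    [0,0,0,0,0],
  ],
)

```text
time_s: 10.2
position: [0.5531, -0.199, 0.1967]
orientation: [-3.05, 0.753, 0.005]
wrist_force: [-6.2, 3.0, 3.1]
opening: 0.213
grasp_force: 40.0
```

```bash
python3 st.py; python3 - <<'E'
from h import *
a=arm.camera("side")[215:325,300:400,::-1];b=arm.camera("scene")[170:260,310:390,::-1];c=arm.camera("wrist")[:400,170:490,::-1]
C=np.zeros((600,800,3),np.uint8);C[:330,:300]=cv2.resize(a,None,fx=3,fy=3,interpolation=2);C[330:600,:240]=cv2.resize(b,None,fx=3,fy=3,interpolation=2);C[:600,310:790]=cv2.resize(c,None,fx=1.5,fy=1.5);cv2.imwrite("pics/p4.png",C)
E
```

```text
t 10.2 [ 0.5531 -0.199   0.1967] yaw -27.75074184412755 tilt [-0.0027  0.001  -1.    ] along -0.06499291313057506 lat 0.0001717384536010537 F [-6.2183  3.0259  3.0615] Fu -6.91201973459099 grip 40.000526905059814 0.21293511212347346
```

View pics/p4.png

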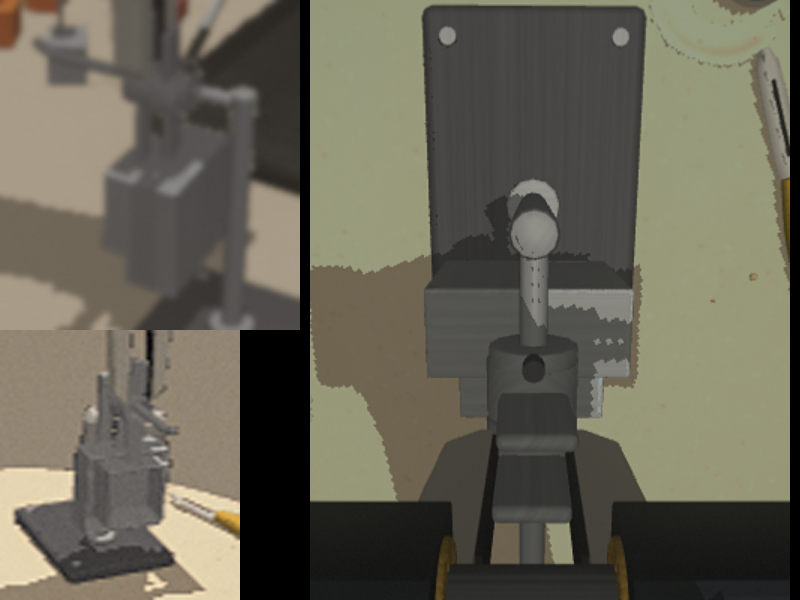

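The wrist view shows the large scoop now square, its hub against the collar at (535,355), with the medium nested squarely in front. I'll bring the push to about 8 N, hold, then release.

>>> arm_command(
  steps=[
    [0,0.3,-0.2,0,0],
    [0,0,0,0,0],
    [0,0,0,0,0],
    [0,0,0,0,0],
    [0,0,0,0,0],
  ],
)

```text
time_s: 10.85
position: [0.5531, -0.199, 0.1967]
orientation: [-3.05, 0.753, 0.005]
wrist_force: [-7.4, 4.1, 2.6]
opening: 0.211
grasp_force: 40.0
```

```bash
python3 st.py
```

```text
t 10.85 [ 0.5531 -0.199   0.1967] yaw -27.742211541720135 tilt [-0.0033  0.0012 -1.    ] along -0.06495862191266488 lat 0.00019568310764830552 F [-7.3637  4.1114  2.631 ] Fu -8.431541059119187 grip 40.00073432922363 0.21070210397921973
```

>>> arm_command(
  steps=[
    [0,0,0,-1,0],
    [0,0,0,0,0],
  ],
)

```text
time_s: 11.05
position: [0.5531, -0.199, 0.1956]
orientation: [-3.05, 0.753, 0.006]
wrist_force: [-7.0, 3.7, 3.3]
opening: 0.21
grasp_force: 40.0
```

```bash
python3 st.py
```

```text
t 11.05 [ 0.5531 -0.199   0.1956] yaw -27.745705685141647 tilt [-0.0034  0.0013 -1.    ] along -0.0650169785638716 lat 0.00017511653457574078 F [-6.9876  3.742   3.3152] Fu -7.926516126848014 grip 40.00073969364166 0.21025684394977717
```

Sliding freely downwards, so there is still vertical clearance. Lower the rest of the way.

>>> arm_command(
  steps=[
    [0,0,0,-1,0],
    [0,0,0,0,0],
  ],
)

```text
time_s: 11.25
position: [0.5531, -0.199, 0.1947]
orientation: [-3.05, 0.753, 0.006]
wrist_force: [-8.3, 4.0, 3.7]
opening: 0.208
grasp_force: 40.0
```

>>> arm_command(
  steps=[
    [0,0,0,-0.7,0],
    [0,0,0,0,0],
  ],
)

```text
time_s: 11.45
position: [0.553, -0.199, 0.194]
orientation: [-3.05, 0.753, 0.006]
wrist_force: [-8.3, 3.0, 4.2]
opening: 0.21
grasp_force: 40.0
```

```bash
python3 st.py
```

```text
t 11.45 [ 0.553 -0.199  0.194] yaw -27.747548136186513 tilt [-0.0035  0.0013 -1.    ] along -0.06506004010722033 lat 0.000177422649696269 F [-8.2957  2.9749  4.2021] Fu -8.725896639132577 grip 40.00074505805969 0.20995933671554606
```

>>> arm_command(
  steps=[
    [0.5,0,0,0,0],
    [0.5,0,0,0,0],
    [0.5,0,0,0,0],
    [0.5,0,0,0,0],
    [0.5,0,0,10,0],
    [0.5,0,0,30,0],
    [0.5,0,0,40,0],
    [0.5,0,0,40,0],
    [0.5,0,0,0,0],
  ],
)

```text
time_s: 12.35
position: [0.5571, -0.2006, 0.3205]
orientation: [3.049, -0.754, 0.015]
wrist_force: [-0.4, -0.2, 0.7]
opening: 0.501
grasp_force: 0.0
```

```bash
python3 st.py; python3 - <<'E'
from h import *
a=arm.camera("side")[215:325,300:400,::-1];b=arm.camera("scene")[170:260,310:390,::-1];c=arm.camera("wrist")[:400,170:490,::-1]
C=np.zeros((600,800,3),np.uint8);C[:330,:300]=cv2.resize(a,None,fx=3,fy=3,interpolation=2);C[330:600,:240]=cv2.resize(b,None,fx=3,fy=3,interpolation=2);C[:600,310:790]=cv2.resize(c,None,fx=1.5,fy=1.5);cv2.imwrite("pics/p5.png",C)
E
```

```text
t 12.35 [ 0.5571 -0.2006  0.3205] yaw -27.776599443186804 tilt [ 0.0093 -0.0026 -1.    ] along -0.060690843725884645 lat 0.0007102923136563695 F [-0.4409 -0.1628  0.6952] Fu -0.314059304272822 grip 0.0 0.5011846064364985
```

View pics/p5.png

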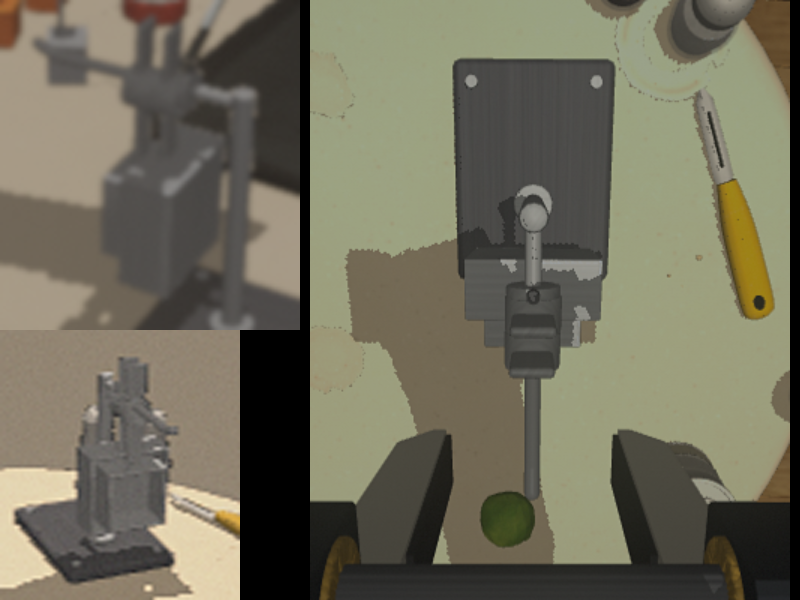

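The picture shows both scoops hub to hub against the collar, medium nested squarely. The wrist view has the hubs at about (533,320) and the tabs hanging straight. My picture budget is spent, so from here I work from numbers. Next is the small scoop.

>>> arm_command(
  steps=[
    [0.5,-4,25,0,4],
    [0.5,-7,36,0,4],
    [0.5,-7,38,-5,4],
    [0.5,-8,38,-10,4],
    [0.5,-8,38,-10,4],
    [0.5,-8,38,-15,4],
    [0.5,-8,38,-15,4],
    [0.5,-8,38,-15,0.3],
    [0.5,-6,30,-15,0],
    [0.5,-3,12,-10,0],
  ],
)

```text
time_s: 13.5
position: [0.4853, 0.1349, 0.2175]
orientation: [-3.141, -0.025, 0.005]
wrist_force: [0.7, -0.7, 0.3]
opening: 0.5
grasp_force: 0.0
```

>>> arm_command(
  steps=[
    [0.5,0,0,0,0],
    [0.5,0,0,0,0],
  ],
)

```text
time_s: 13.7
position: [0.487, 0.1311, 0.2187]
orientation: [3.141, 0.018, -0.003]
wrist_force: [0.4, -0.4, 0.2]
opening: 0.5
grasp_force: 0.0
```

```bash
python3 st.py; cat > tab.py <<'E'
from h import *
np.set_printoptions(precision=4,suppress=True)
w=arm.camera_params("wrist");i=arm.camera("wrist")
cv2.imwrite("pics/x.png",i[:,:,::-1])
e=proj(w,[.490,.131,.143])[0];print("exp",e)
b=cv2.cvtColor(i,cv2.COLOR_RGB2HSV);m=((b[:,:,1]<45)&(b[:,:,2]>25)).astype(np.uint8)
n,l,s,c=cv2.connectedComponentsWithStats(m)
for k in range(1,n):
    x,y,ww,h,A=s[k]
    if A>300 and x-20<e[0]<x+ww+20 and y-20<e[1]<y+h+20:
        print(s[k])
        for r in range(y+h-24,y+h,3):
            q=np.where(l[r]==k)[0];print(r,q.min(),q.max(),plane(w,((q.min()+q.max())/2,r),.143)[:2])
E
python3 tab.py
```

```text
t 13.7 [0.487  0.1311 0.2187] yaw 0.6471139738415828 tilt [-0.0018 -0.0007 -1.    ] along -0.2773875644596413 lat 0.2613544117851858 F [ 0.4378 -0.4034  0.1911] Fu 0.5753693577672332 grip 0.0 0.499691038100034
exp [317.6043 255.2302]
[ 292  182   46   77 3274]
235 294 334 [0.5021 0.1332]
238 295 334 [0.5003 0.1329]
241 295 334 [0.4985 0.1329]
244 295 334 [0.4967 0.1329]
247 295 333 [0.4949 0.1331]
250 297 331 [0.4931 0.1331]
253 297 330 [0.4913 0.1334]
256 297 330 [0.4895 0.1334]
```

Tab width comes out at 20 mm, as expected, centred at (0.4905,0.1333). Descend and grip.

>>> arm_command(
  steps=[
    [0.5,3.5,2,-20,0],
    [0.5,0,0,-30,0],
    [0.5,0,0,-30,0],
    [0.5,0,0,-10,0],
    [0.5,0,0,-5,0],
    [0,0,0,0,0],
    [0,0,0,0,0],
    [0,0,0,0,0],
    [0,0,0,0,0],
    [0,0,0,0,0],
  ],
  squeeze=40,
)

```text
time_s: 14.75
position: [0.4917, 0.1333, 0.1251]
orientation: [-3.141, -0.015, -0.002]
wrist_force: [-0.4, -0.3, 6.3]
opening: 0.209
grasp_force: 40.0
```

```bash
python3 st.py
```

```text
t 14.75 [0.4917 0.1333 0.1251] yaw 0.54458714165674 tilt [ 0.0014  0.0004 -1.    ] along -0.2743088306064001 lat 0.2655572998513628 F [-0.3592 -0.3129  6.3017] Fu -0.17178412917836716 grip 40.00194847583771 0.20896711673121793
```

>>> arm_command(
  steps=[
    [0,0,0,10,0],
    [0,0,0,30,0],
    [0,0,0,42,0],
    [0,-3,-25,0,-4],
    [0,-5,-43,0,-4.3],
    [0,-5,-45,0,-5],
    [0,-5,-45,0,-5],
    [0,-5,-45,0,-5],
    [0,-5,-43,0,-5],
    [0,-4,-37,0,0],
  ],
)

```text
time_s: 15.75
position: [0.4585, -0.1519, 0.207]
orientation: [3.048, -0.759, 0.001]
wrist_force: [0.0, 0.6, -1.1]
opening: 0.214
grasp_force: 40.0
```

>>> arm_command(
  steps=[
    [0,0,0,0,0],
    [0,0,0,0,0],
    [0,0,0,0,0],
  ],
)

```text
time_s: 16.05
position: [0.4594, -0.1486, 0.2066]
orientation: [-3.05, 0.751, -0.0]
wrist_force: [0.6, 0.5, -0.5]
opening: 0.21
grasp_force: 40.0
```

```bash
python3 st.py
```

```text
t 16.05 [ 0.4594 -0.1486  0.2066] yaw -27.669378597221414 tilt [ 0.0002  0.0006 -1.    ] along -0.17138529849833994 lat 0.0010430029408076136 F [ 0.6143  0.4808 -0.5363] Fu 0.3191546661578235 grip 39.99981164932251 0.20991803371854495
```

>>> arm_command(
  steps=[
    [0,-0.3,-0.6,-2.7,0],
    [0,0,0,0,0],
    [0,8.8,-4.6,0,0],
    [0,8.8,-4.6,0,0],
    [0,8.8,-4.6,0,0],
    [0,0,0,0,0],
  ],
)

```text
time_s: 16.65
position: [0.4871, -0.165, 0.2035]
orientation: [-3.05, 0.754, -0.002]
wrist_force: [-0.5, -0.5, -1.4]
opening: 0.209
grasp_force: 40.0
```

```bash
python3 st.py
```

```text
t 16.65 [ 0.4871 -0.165   0.2035] yaw -27.780867153493755 tilt [ 0.0011 -0.0002 -1.    ] along -0.13923391865375706 lat -0.0004570898349234853 F [-0.4737 -0.5038 -1.3593] Fu -0.18411139693531178 grip 39.99974191188812 0.20907857516359432
```

>>> arm_command(
  steps=[
    [0,8.8,-4.6,0,0],
    [0,8.8,-4.6,0,0],
    [0,8.8,-4.6,0,0],
    [0,0,0,0,0],
    [0,0.2,0.3,-5.5,0],
    [0,0,0,0,0],
  ],
)

```text
time_s: 17.25
position: [0.5112, -0.1774, 0.1973]
orientation: [-3.05, 0.753, 0.003]
wrist_force: [0.1, 0.7, -1.5]
opening: 0.209
grasp_force: 40.0
```

```bash
python3 st.py
```

```text
t 17.25 [ 0.5112 -0.1774  0.1973] yaw -27.745705193117754 tilt [-0.0015  0.0004 -1.    ] along -0.11213631417482257 lat -0.000255288026238136 F [ 0.0791  0.6781 -1.5152] Fu -0.24634416879793597 grip 39.99976694583893 0.2086057517905614
```

>>> arm_command(
  steps=[
    [0,2.7,-1.4,0,0],
    [0,2.7,-1.4,0,0],
    [0,2.7,-1.4,0,0],
    [0,2.7,-1.4,0,0],
    [0,2.7,-1.4,0,0],
    [0,2.7,-1.4,0,0],
    [0,2.7,-1.4,0,0],
    [0,0,0,0,0],
    [0,0,0,0,0],
  ],
)

```text
time_s: 18.15
position: [0.5308, -0.1875, 0.198]
orientation: [-3.05, 0.754, 0.0]
wrist_force: [-0.2, -0.3, -0.6]
opening: 0.207
grasp_force: 40.0
```

```bash
python3 st.py
```

```text
t 18.15 [ 0.5308 -0.1875  0.198 ] yaw -27.756727470488414 tilt [-0.0002  0.0001 -1.    ] along -0.09010986455510267 lat -5.135543451793845e-05 F [-0.1534 -0.3099 -0.5575] Fu 0.008815404817958256 grip 39.99971151351929 0.20691743442170243
```

>>> arm_command(
  steps=[
    [0,0.9,-0.5,-0.5,0],
    [0,0.9,-0.5,0,0],
    [0,0.9,-0.5,0,0],
    [0,0.9,-0.5,0,0],
    [0,0.9,-0.5,0,0],
    [0,0,0,0,0],
  ],
)

```text
time_s: 18.75
position: [0.5355, -0.1901, 0.1975]
orientation: [-3.05, 0.754, -0.0]
wrist_force: [-0.7, -0.2, -1.5]
opening: 0.209
grasp_force: 40.0
```

>>> arm_command(
  steps=[
    [0,0.9,-0.5,0,0],
    [0,0,0,0,0],
  ],
)

```text
time_s: 18.95
position: [0.5363, -0.1906, 0.1975]
orientation: [-3.05, 0.754, 0.0]
wrist_force: [0.2, 0.3, -0.9]
opening: 0.21
grasp_force: 40.0
```

```bash
python3 st.py
```

```text
t 18.95 [ 0.5363 -0.1906  0.1975] yaw -27.761237948380526 tilt [-0.  0. -1.] along -0.08378051932471242 lat -0.00019273051097285637 F [ 0.1768  0.3465 -0.8567] Fu -0.005229960283368612 grip 39.99984920024872 0.21034255806246047
```

>>> arm_command(
  steps=[
    [0,0.4,-0.2,0,0],
    [0,0,0,0,0],
  ],
)

```text
time_s: 19.15
position: [0.5366, -0.1907, 0.1975]
orientation: [-3.05, 0.754, 0.0]
wrist_force: [-0.1, 0.5, -0.9]
opening: 0.21
grasp_force: 40.0
```

>>> arm_command(
  steps=[
    [0,0.4,-0.2,0,0],
    [0,0,0,0,0],
  ],
)

```text
time_s: 19.35
position: [0.5371, -0.1909, 0.1976]
orientation: [-3.05, 0.754, 0.0]
wrist_force: [-0.2, -0.1, -1.3]
opening: 0.212
grasp_force: 40.0
```

>>> arm_command(
  steps=[
    [0,0.4,-0.2,0,0],
    [0,0,0,0,0],
  ],
)

```text
time_s: 19.55
position: [0.5375, -0.1912, 0.1976]
orientation: [-3.05, 0.754, -0.0]
wrist_force: [-0.1, -0.0, -0.8]
opening: 0.213
grasp_force: 40.0
```

```bash
python3 st.py
```

```text
t 19.55 [ 0.5375 -0.1912  0.1976] yaw -27.758214521572956 tilt [ 0. -0. -1.] along -0.08244943804337265 lat -0.00013911439670297177 F [-0.1094 -0.021  -0.7777] Fu -0.08699352527868656 grip 39.99988496303558 0.21275183276328372
```

>>> arm_command(
  steps=[
    [0,0.5,-0.2,0,0],
    [0,0,0,0,0],
  ],
)

```text
time_s: 19.75
position: [0.538, -0.1914, 0.1975]
orientation: [-3.05, 0.754, 0.0]
wrist_force: [0.6, 0.5, -0.7]
opening: 0.209
grasp_force: 40.0
```

>>> arm_command(
  steps=[
    [0,0.4,-0.3,0,0],
    [0,0,0,0,0],
  ],
)

```text
time_s: 19.95
position: [0.5383, -0.1917, 0.1976]
orientation: [-3.05, 0.754, 0.0]
wrist_force: [0.8, 0.5, -0.2]
opening: 0.21
grasp_force: 40.0
```

>>> arm_command(
  steps=[
    [0,0.5,-0.2,0,0],
    [0,0,0,0,0],
  ],
)

```text
time_s: 20.15
position: [0.5388, -0.1918, 0.1975]
orientation: [-3.05, 0.754, 0.0]
wrist_force: [0.3, -0.7, -0.4]
opening: 0.211
grasp_force: 40.0
```

```bash
python3 st.py
```

```text
t 20.15 [ 0.5388 -0.1918  0.1975] yaw -27.757798381131792 tilt [-0.0001  0.     -1.    ] along -0.0809512108552716 lat -0.00011524610294889881 F [ 0.2606 -0.6767 -0.4269] Fu 0.5461399782495471 grip 39.99965786933899 0.21080674612689015
```

>>> arm_command(
  steps=[
    [0,0.4,-0.3,0,0],
    [0,0,0,0,0],
  ],
)

```text
time_s: 20.35
position: [0.5391, -0.1921, 0.1975]
orientation: [-3.05, 0.754, 0.001]
wrist_force: [-0.8, -0.3, -1.1]
opening: 0.212
grasp_force: 40.0
```

>>> arm_command(
  steps=[
    [0,0.5,-0.2,0,0],
    [0,0,0,0,0],
  ],
)

```text
time_s: 20.55
position: [0.5392, -0.1922, 0.1974]
orientation: [-3.05, 0.754, 0.002]
wrist_force: [-2.1, 0.8, 0.6]
opening: 0.207
grasp_force: 40.0
```

>>> arm_command(
  steps=[
    [0,0.4,-0.3,0,0],
    [0,0,0,0,0],
  ],
)

```text
time_s: 20.75
position: [0.5394, -0.1922, 0.1973]
orientation: [-3.05, 0.753, 0.003]
wrist_force: [-4.4, 2.5, 1.7]
opening: 0.211
grasp_force: 40.0
```

```bash
python3 st.py
```

```text
t 20.75 [ 0.5394 -0.1922  0.1973] yaw -27.750479878802974 tilt [-0.0017  0.0006 -1.    ] along -0.08031589839442038 lat -0.00020112919520138411 F [-4.3676  2.4598  1.733 ] Fu -5.010795315237829 grip 40.000072717666626 0.21068323835723327
```

Stop felt at 80.3 mm (5 N). Bring it to about 8 N and hold.

>>> arm_command(
  steps=[
    [0,0.4,-0.2,0,0],
    [0,0,0,0,0],
    [0,0,0,0,0],
  ],
)

```text
time_s: 21.05
position: [0.5394, -0.1923, 0.1973]
orientation: [-3.05, 0.753, 0.004]
wrist_force: [-5.8, 3.1, 1.8]
opening: 0.209
grasp_force: 40.0
```

>>> arm_command(
  steps=[
    [0,0.2,-0.1,0,0],
    [0,0,0,0,0],
    [0,0,0,0,0],
    [0,0,0,0,0],
    [0,0,0,0,0],
  ],
)

```text
time_s: 21.55
position: [0.5395, -0.1923, 0.1973]
orientation: [-3.05, 0.753, 0.004]
wrist_force: [-6.1, 3.6, 1.9]
opening: 0.209
grasp_force: 40.0
```

```bash
python3 st.py
```

```text
t 21.55 [ 0.5395 -0.1923  0.1973] yaw -27.74792729118762 tilt [-0.0026  0.0009 -1.    ] along -0.08020300571800101 lat -0.00022437967772653833 F [-6.1468  3.5922  1.9087] Fu -7.1128844409172425 grip 40.00052511692047 0.20929015784636687
```

>>> arm_command(
  steps=[
    [0,0.3,-0.1,0,0],
    [0,0,0,0,0],
    [0,0,0,0,0],
    [0,0,0,0,0],
    [0,0,0,-1,0],
    [0,0,0,0,0],
  ],
)

```text
time_s: 22.15
position: [0.5395, -0.1923, 0.1963]
orientation: [-3.05, 0.753, 0.005]
wrist_force: [-7.5, 4.3, 2.7]
opening: 0.209
grasp_force: 40.0
```

>>> arm_command(
  steps=[
    [0,0,0,-0.8,0],
    [0,0,0,0,0],
  ],
)

```text
time_s: 22.35
position: [0.5394, -0.1923, 0.1955]
orientation: [-3.05, 0.753, 0.005]
wrist_force: [-7.0, 3.5, 2.8]
opening: 0.213
grasp_force: 40.0
```

```bash
python3 st.py
```

```text
t 22.35 [ 0.5394 -0.1923  0.1955] yaw -27.749525182306503 tilt [-0.0033  0.0011 -1.    ] along -0.0801984797241782 lat -0.0002794711712340997 F [-7.0124  3.4994  2.8132] Fu -7.835278050111577 grip 40.00074505805969 0.2127560536305788
```

>>> arm_command(
  steps=[
    [0.5,0,0,0,0],
    [0.5,0,0,0,0],
    [0.5,0,0,0,0],
    [0.5,0,0,0,0],
    [0.5,0,0,10,0],
    [0.5,0,0,30,0],
    [0.5,0,0,40,0],
    [0.5,0,0,40,0],
    [0.5,0,0,0,0],
    [0.5,0,0,0,0],
  ],
)

```text
time_s: 23.35
position: [0.5414, -0.1932, 0.3173]
orientation: [3.05, -0.754, 0.004]
wrist_force: [-0.5, -0.6, -0.3]
opening: 0.5
grasp_force: 0.0
```

```bash
python3 st.py; python3 - <<'E'
from h import *
np.set_printoptions(precision=4,suppress=True)
w=arm.camera_params("wrist");i=arm.camera("wrist");cv2.imwrite("pics/y.png",i[:,:,::-1])
u=np.array([.8846,-.4664]);n=np.array([.4664,.8846]);post=np.array([.6105,-.2295])
# expected tab-top pixels for the three scoops, and a brightness/edge profile along the prong line at that height
for k,a in enumerate((47,65,83)):
    print(k,"tabtop/hubtop exp px",proj(w,[[*(post-a/1e3*u),.213],[*(post-a/1e3*u),.183]]).round(1).tolist())
g=cv2.cvtColor(i,cv2.COLOR_RGB2GRAY)
print("gray rows at prong column:");c=int(round(proj(w,[*(post-.083*u),.213])[0][0]))
print(c,[(r,int(g[r,c-3:c+4].mean())) for r in range(150,330,3)])
b=cv2.cvtColor(i,cv2.COLOR_RGB2HSV);m=((b[:,:,1]<45)).astype(np.uint8)
print([(r,(q:=np.where(m[r,c-90:c+90])[0]+c-90)[0],q[-1]) for r in range(160,300,6) if m[r,c-90:c+90].any()])
E
```

```text
t 23.35 [ 0.5414 -0.1932  0.3173] yaw -27.767365097250877 tilt [ 0.0027 -0.0008 -1.    ] along -0.07809358574738762 lat -0.00012421531842415207 F [-0.4798 -0.5521 -0.2668] Fu -0.16693291088471152 grip 0.0 0.4998146734154662
0 tabtop/hubtop exp px [[317.7, 198.5], [317.7, 190.6]]
1 tabtop/hubtop exp px [[317.6, 226.4], [317.6, 215.9]]
2 tabtop/hubtop exp px [[317.5, 253.4], [317.5, 240.4]]
gray rows at prong column:
318 [(150, 127), (153, 127), (156, 127), (159, 126), (162, 126), (165, 114), (168, 84), (171, 63), (174, 74), (177, 74), (180, 125), (183, 130), (186, 123), (189, 56), (192, 55), (195, 119), (198, 122), (201, 65), (204, 86), (207, 81), (210, 83), (213, 54), (216, 56), (219, 57), (222, 71), (225, 91), (228, 72), (231, 80), (234, 85), (237, 67), (240, 57), (243, 57), (246, 57), (249, 70), (252, 92), (255, 72), (258, 82), (261, 82), (264, 81), (267, 82), (270, 82), (273, 81), (276, 81), (279, 81), (282, 81), (285, 81), (288, 81), (291, 81), (294, 84), (297, 84), (300, 84), (303, 83), (306, 83), (309, 83), (312, 79), (315, 103), (318, 102), (321, 100), (324, 82), (327, 73)]
[(
[... 186 characters left out ...]
90, np.int64(273), np.int64(363)), (196, np.int64(286), np.int64(349)), (202, np.int64(286), np.int64(349)), (208, np.int64(286), np.int64(349)), (214, np.int64(297), np.int64(339)), (220, np.int64(297), np.int64(338)), (226, np.int64(297), np.int64(338)), (232, np.int64(300), np.int64(336)), (238, np.int64(300), np.int64(336)), (244, np.int64(300), np.int64(336)), (250, np.int64(303), np.int64(332)), (256, np.int64(312), np.int64(322)), (262, np.int64(312), np.int64(322)), (268, np.int64(313), np.int64(322)), (274, np.int64(313), np.int64(322)), (280, np.int64(313), np.int64(322)), (286, np.int64(313), np.int64(401)), (292, np.int64(236), np.int64(407)), (298, np.int64(228), np.int64(407))]
```

The tab-top edges sit at rows 198, 225 and 252 (predicted 198.5, 226.4, 253.4). They are evenly spaced and centred, so all three scoops are tight against the stop and the arm is clear.

>>> arm_command(
  steps=[
    [0.5,0,0,30,0],
    [0.5,0,0,20,0],
    [0.5,0,0,0,0],
    [0.5,0,0,0,0],
  ],
)

```text
time_s: 23.8
position: [0.5406, -0.1929, 0.3646]
orientation: [-3.05, 0.753, 0.002]
wrist_force: [-0.6, 0.5, -1.1]
opening: 0.501
grasp_force: 0.0
```

```bash
python3 -c "
from workcell import arm
print(arm.hand_in())"
```

```text
the job is handed in; nothing more can be done
None
```

The medium and then the small scoop now hang nested in front of the large one, each pressed home at about 8 N and tight against the stop; I handed the job in at about 24 s.

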